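# Sort the stray bench bits into their trays

### The job

Sort the four stray bits lying near at hand on the right-hand side of the bench, beside the red tool box, into the three grey trays on the left, each into the tray that already holds one of its kind: the red pencil with the pencil, both near bolts with the bolt, the small roll of black tape with the tape roll, each lying flat on the tray's floor. The pencil is caught under the end of the hammer's handle: draw it out lengthwise without shifting the hammer, which stays where it lies.

Things in the scene. Friction and masses are not known exactly. Their poses are not given: they have to be found in the camera images.
- pencil: flat red carpenter's pencil, 174 mm long, 13 wide, 8 thick, lying flat; origin under its middle at the underside, y along its length, z up. The last 35 to 55 mm of its -y end are under the end of the hammer's handle; its +y end points roughly to the robot and is clear. Drawn out along its own +y it slides free, and the handle then sinks about 6 mm on to the bench.
- handle_end (a point): the end of the wooden handle (24 mm thick) of a joiner's hammer, 302 mm long, 0.48 kg, loose: the point on the middle of the handle, 6 mm in from its end. The y axis runs along the handle from the head to this end, roughly towards the robot. The head lies on the bench farther back; this end rests on the pencil.
- bolt_a: grey M10 hexagon bolt lying on its side, 67 mm long, shank 10 mm, head 17 mm across; grasp width 16 mm, height 14 mm; origin under the middle of its length at the underside, y along its length, z up. Alike with bolt_b; both belong in the same tray. They lie nearer to the robot than the hammer; two more bolts far back on the bench (x about 1 m) are not meant.
- bolt_b: the second bolt, the same in every way as bolt_a.
- tape: small roll of black tape lying flat, 53 mm diameter, 19 mm high (its hole cannot be entered); origin at the underside, within 2 mm of its centre, z up.
- tray_pencils: fixed open grey tray, outside 218 x 92 x 30 mm high, walls and floor 4 mm; origin under its centre, x along its length (within 0.05 rad of world x), y across it. The three trays look alike but for what lies in them. A steel tool box, 180 mm high, stands right of the trays. This one holds a green carpenter's pencil lying along it at y = -31 mm; the rest is free.
- tray_bolts: fixed open grey tray, outside 218 x 92 x 30 mm high, walls and floor 4 mm; origin under its centre, x along its length (within 0.05 rad of world x), y across it. The three trays look alike but for what lies in them. This one holds a bolt lying along it, its middle at x = +30, y = -29 mm; the strip y > -15 mm is free over the whole length.
- tray_tape: fixed open grey tray, outside 218 x 92 x 30 mm high, walls and floor 4 mm; origin under its centre, x along its length (within 0.05 rad of world x), y across it. The three trays look alike but for what lies in them. This one holds a small roll of black tape, its centre at x = +70, y = 0 mm; the half x < +40 mm is free.

How it is judged (in metres and radians):
At the end, for the whole second after the job is handed in: The red pencil lies flat inside the pencil tray (less than 12 mm off its floor), both bolts flat inside the bolt tray, the black tape roll flat inside the tape tray; long axes of pencil and bolts within 7 degrees of level; all at rest and released; the hammer's handle within 20 mm of where it lay (x of pencil in the frame of tray_pencils between -0.024 and 0.024 m and y of pencil in the frame of tray_pencils between -0.037 and 0.037 m and z of pencil in the frame of tray_pencils between 0 and 0.016 m and angle between pencil's own y axis and vertical between 1.45 and 1.69 rad and linear speed of each of pencil, bolt_a, bolt_b, tape below 0.02 m/s and angular speed of each of pencil, bolt_a, bolt_b, tape below 0.2 rad/s and x of bolt_a in the frame of tray_bolts between -0.078 and 0.078 m and y of bolt_a in the frame of tray_bolts between -0.036 and 0.036 m and z of bolt_a in the frame of tray_bolts between 0 and 0.025 m and angle between bolt_a's own y axis and vertical between 1.45 and 1.69 rad and x of bolt_b in the frame of tray_bolts between -0.078 and 0.078 m and y of bolt_b in the frame of tray_bolts between -0.036 and 0.036 m and z of bolt_b in the frame of tray_bolts between 0 and 0.025 m and angle between bolt_b's own y axis and vertical between 1.45 and 1.69 rad and x of tape in the frame of tray_tape between -0.082 and 0.082 m and y of tape in the frame of tray_tape between -0.02 and 0.02 m and z of tape in the frame of tray_tape between 0 and 0.016 m and angle between tape's own y axis and vertical between 1.45 and 1.69 rad and distance of handle_end from where it was at the start of the episode below 0.02 m); the robot touches nothing.
It fails at once if the end of the hammer's handle is shifted by more than 20 mm (distance of handle_end from where it was at the start of the episode above 0.02 m).
It also fails if it takes over 141 s, if anything falls off the work surface, if the arm or the gripper's body presses on something with over 40 N, if the wrist force passes 120 N, or if a joint passes its speed limit or range.

### The arm

A 6-joint arm with a two-finger parallel gripper is mounted at the origin on a cart in front of the work surface, level with it; the furniture and walls round the work are solid. World frame = base frame: x ahead of the robot, y to its left, z up, the work surface at z = 0. Lengths are in m, angles in degrees, forces in N, time in s.
With the tool pointing down it reaches from about 0.325 to 0.9 m from the base axis. Payload 6.1 kg.
Tool frame: the origin (TCP) lies midway between the tips of the shut fingers; the grasp point (between the pads) lies 19 mm behind it (bot.hold_point_z is the distance from the TCP to the grasp point, in m); z points along the fingers, y is the line along which they close (so a half turn about z gives the same grasp; the last joint's range is limited). The gripper opens to 85 mm and grips with 20 to 120 N. Pads are 22 mm wide; open, the fingers measure 114 mm over their backs; the gripper's body (76 mm by 85 mm) begins 54 mm behind the grasp point. The pads swing forward as they close: fully open they stand 13 mm farther back than shut.
Start: joints at [-79.36, 12.628, 87.462, -0, 79.91, -7.225], TCP at [0.192, -0.595, 0.231] pointing down, gripper open.
Joint ranges: [-170.65, 170.65], [-52.31, 119.04], [5.05, 147.46], [-71.25, 251.25], [11.57, 151.72], [-153.62, 153.62]. Speed limits (degrees/s): [147.25, 147.25, 172.46, 180, 180, 180].

### API

Orientations are given as [roll, pitch, yaw] about the fixed x, y, z axes, in that order (R = Rz(yaw) Ry(pitch) Rx(roll)).
In Python, from plant import status, imaging, job, bot gives the robot as it stands. The module is installed in compiled form; this text tells all that it offers.
- The arm moves only by the shell command python3 -m crank 'ROWS'. ROWS is a JSON object of lists of equal length, an entry for each row: "xyz": the shift along the world's x, y, z in m, a list of three; "angular": the turn, a rotation vector about the world's x, y, z in rad, a list of three; "gripper": the closure, from -1 (fully open) to 1 (shut), so that 0 is half open. In form: {"xyz": [[tx, ty, tz], ...], "angular": [[ax, ay, az], ...], "gripper": [gripper, ...]}. A call has 1 to 20 rows; each row shifts and turns the commanded pose from where the row before left it; what a row does not reach is not made up. A row lasts 1/8 s, in which the tool goes at most 62.5 mm and 10.7 degrees, less where a joint would pass 70% of its speed; a pose out of reach is approached as far as the arm can. A call with a gripper value outside its range is refused whole. The fingers move at their own pace and stop on an object; the grip force is fixed at half the most. Time passes only in rows, so rows that do not move let the fingers close. It gives the time, the measured TCP pose, the force, the opening and the grip force at its end, in the units of the state.
- status.state(): the state, without advancing time (a new reading comes with each control period).
- imaging.capture(name): name is "scene" or "top" or "wrist"; returns (picture, depth): 384x512x3 uint8, red, green, blue; 384x512 float32, m along the optical axis (not along the pixel's ray), 0 where there is no reading.
- imaging.calibration(name): a dict with "camera_matrix" (3x3 intrinsics, pixels), "rvec" (rotation vector, rad) and "tvec" (3), from world to camera coordinates, as OpenCV has them. Camera axes: x right, y down, z forward; pixel columns grow to the right and rows downward; lengths in m; the calibration is good to about 2 mm. A picture is of the moment at which its call begins: read the wrist's pose just before it. calibration takes no time and is no camera call; for the wrist camera it gives the pose at the moment of the call.
- job.sign_off(): hands the job in; it is judged then, once.
The state is a dict: "time_s": time; "joint_positions": joint angles; "joint_vel": joint speeds; "tau": joint torques, N m; "eef_pos": TCP position; "tool_rot": TCP orientation; "ft_force": force on the tool from outside, world axes, zero at the start; "ft_torque": the same for the moment, N m; "finger_gap": finger opening in m; "gripper_force": force on a finger pad.
Only numpy, scipy, OpenCV 4.12 (cv2) and the standard library are available. Lean on these libraries where they do the work, as an engineer would, in place of code of your own. Each camera call takes 0.05 s, during which the arm holds its last target. There are 200 camera calls.

## Working session

There is one attempt and no reset: what is moved stays moved. The work goes in short steps, Python scripts to look and compute and a shell command to move; the robot and the scene stay as the last step left them, time stands still between calls to the robot, and variables do not carry over. Pictures are saved under pics/ and viewed, at most 14 in all, crops included, and the job is handed in when it is done.

```bash
mkdir -p pics; cat > h.py <<'E'
import numpy as np, cv2
from plant import status, imaging, job, bot
def cap(n,f):
    c=imaging.calibration(n); p,d=imaging.capture(n)
    cv2.imwrite(f'pics/{f}.png',p[:,:,::-1]); np.savez(f'pics/{f}.npz',p=p,d=d,K=c['camera_matrix'],r=np.array(c['rvec'],float),t=np.array(c['tvec'],float)); return p,d
def load(f):
    z=np.load(f'pics/{f}.npz'); return z
def world(z):
    d=z['d'];K=z['K'];R=cv2.Rodrigues(z['r'])[0];t=z['t'].ravel()
    v,u=np.mgrid[:d.shape[0],:d.shape[1]]
    P=np.stack([(u-K[0,2])/K[0,0]*d,(v-K[1,2])/K[1,1]*d,d],-1)
    W=(P-t)@R; W[d==0]=np.nan; return W
E
python3 - <<'E'
from h import *
for n in('scene','top','wrist'): cap(n,n+'0')
a=[cv2.imread(f'pics/{n}0.png') for n in('scene','top')]
print(status.state())
for n in('scene','top','wrist'):
    W=world(load(n+'0'));print(n,[np.round(W[v,u],3).tolist() for v,u in((100,100),(100,400),(300,100),(300,400),(192,256))])
E
```

```text
{'time_s': 0.15, 'joint_positions': array([-7.93595356e+01,  1.26640588e+01,  8.75109355e+01,  1.60091971e-03,
        7.99104618e+01, -7.22491800e+00]), 'joint_vel': array([ 0.15827787, -0.18921453, -0.21367733, -0.01809386, -0.02559644,
        0.06963317]), 'tau': array([ 7.72350031e-04, -4.97484899e+01, -3.89903426e+01, -3.41080295e-04,
        7.19491261e-03,  3.31687616e-06]), 'eef_pos': array([ 0.191658  , -0.59440009,  0.23045713]), 'tool_rot': array([-1.79915421e+02, -1.23105870e-02,  1.78650917e+01]), 'ft_force': array([-0.43970471,  0.29827128,  0.20277008]), 'ft_torque': array([0.0051931 , 0.00016057, 0.00627284]), 'gripper_force': 0.0, 'finger_gap': 0.08539622648623187}
scene [[0.2, -0.336, 0.64], [1.406, 1.359, -0.534], [0.208, -0.633, 0.344], [0.962, -0.415, -0.001], [0.516, -0.127, 0.143]]
top [[1.237, 0.858, -0.811], [0.893, -0.563, -0.004], [0.135, 0.794, -0.796], [0.191, -0.296, 0.673], [0.515, -0.013, 0.149]]
wrist [[0.103, -0.12, -0.557], [0.314, -0.739, 0.001], [0.187, -0.54, 0.291], [0.218, -0.637, 0.291], [-0.111, -0.689, -0.799]]
```

View pics/top0.png

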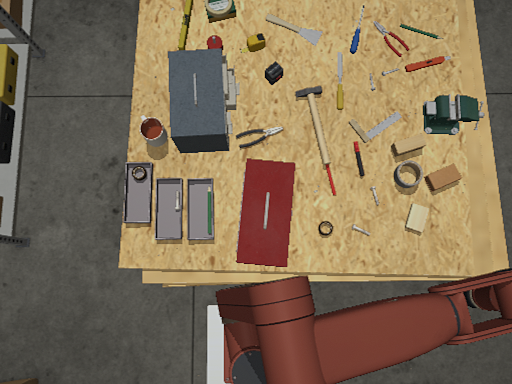

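View pics/scene0.png

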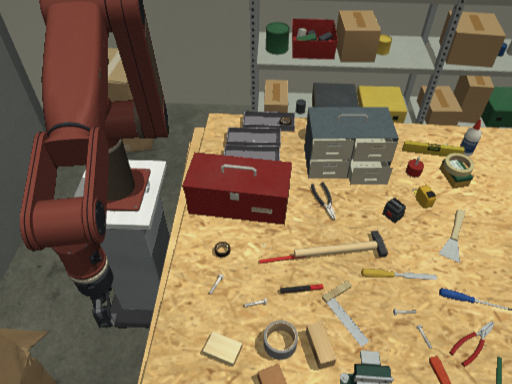

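Top view: tape (326,228), bolts (361,230) and (375,195), pencil tip (331,180) under the hammer end (326,162). Trays: tape (139,193), bolts (169,209), pencils (201,209). Red box spans about x 238–295. Scene view agrees.

```bash
python3 - <<'E'
from h import *
z=load('top0');W=world(z);p=z['p'].astype(int);hsv=cv2.cvtColor(z['p'],cv2.COLOR_RGB2HSV)
for n,(u,v) in dict(tape=(326,228),ba=(361,230),bb=(375,195),pen=(333,188),hend=(326,160),ttray=(139,215),btray=(169,230),ptray=(196,230),table=(340,200),box=(280,220)).items(): print(n,np.round(W[v,u],4).tolist())
# trays by height
def roi(m,u0,u1,v0,v1):
    q=np.zeros(m.shape,bool);q[v0:v1,u0:u1]=m[v0:v1,u0:u1];return W[q][:, :],q
for n,r in dict(t=(120,154,158,228),b=(154,184,172,244),p=(185,218,172,244)).items():
    Q,q=roi((W[...,2]>.022)&(W[...,2]<.04),*r)
    rr=cv2.minAreaRect(Q[:,:2].astype(np.float32)*1000);print(n,len(Q),rr,np.median(Q[:,2]))
h,s,v=[hsv[...,i].astype(int) for i in range(3)]
def pca(Q):
    c=Q[:,:2].mean(0);e,V=np.linalg.eigh(np.cov(Q[:,:2].T));a=V[:,1];a=a*np.sign(a[0]);t=(Q[:,:2]-c)@a
    return (c+a*(t.max()+t.min())/2).round(4),np.degrees(np.arctan2(a[1],a[0])).round(1),(np.ptp(t)).round(4),len(Q),np.nanmedian(Q[:,2]).round(4)
Q,_=roi(((h<7)|(h>173))&(s>170)&(v>90),322,345,155,200);print('pen',pca(Q))
print('gray',); 
for n,r in dict(ba=(348,374,220,240),bb=(366,382,182,208)).items():
    Q,q=roi((s<60),*r);print(n,pca(Q))
Q,q=roi((v<70),315,338,216,240);print('tape',cv2.minAreaRect(Q[:,:2].astype(np.float32)*1000),pca(Q))
Q,q=roi((W[...,2]>.1)&(W[...,2]<.19),230,302,150,270);print('box',cv2.minAreaRect(Q[:,:2].astype(np.float32)*1000),np.nanmax(Q[:,2]))
im=z['p'][150:245,300:395,::-1];cv2.imwrite('pics/c0.png',cv2.resize(im,None,fx=6,fy=6,interpolation=cv2.INTER_CUBIC))
E
```

```text
tape [0.4109, -0.264, -0.0087]
ba [0.4008, -0.3859, 0.0065]
bb [0.5273, -0.4441, 0.0036]
pen [0.5539, -0.2924, 0.0068]
hend [0.6515, -0.2667, 0.0333]
ttray [0.463, 0.4036, 0.0037]
btray [0.408, 0.295, 0.007]
ptray [0.4082, 0.2012, -0.0043]
table [0.5113, -0.3177, -0.0028]
box [0.4216, -0.0901, 0.1479]
t 297 ((543.5963745117188, 405.0008544921875), (95.11625671386719, 217.84300231933594), 89.4616470336914) 0.027713569869557187
b 229 ((485.8379821777344, 295.1571350097656), (218.50579833984375, 92.62318420410156), 0.5844249129295349) 0.029187909041931703
p 245 ((483.2871398925781, 184.05477905273438), (219.20867919921875, 93.36703491210938), 0.8903270959854126) 0.028974284060947673
pen (array([ 0.5877, -0.2832]), np.float64(11.4), np.float64(0.1133), 85, np.float64(0.0071))
gray
ba (array([ 0.4015, -0.385 ]), np.float64(64.9), np.float64(0.0647), 53, np.float64(0.0092))
bb (array([ 0.5255, -0.4425]), np.float64(14.1), np.float64(0.0649), 54, np.float64(0.0099))
tape ((407.7147521972656, -257.2481384277344), (45.75129318237305, 43.42909240722656), 88.8605728149414) (array([ 0.4041, -0.2578]), np.float64(-83.9), np.float64(0.046), 37, np.float64(0.0179))
box ((452.58282470703125, -45.63201141357422), (171.64939880371094, 345.6341552734375), 83.98939514160156) 0.18891597810149183
```

View pics/c0.png

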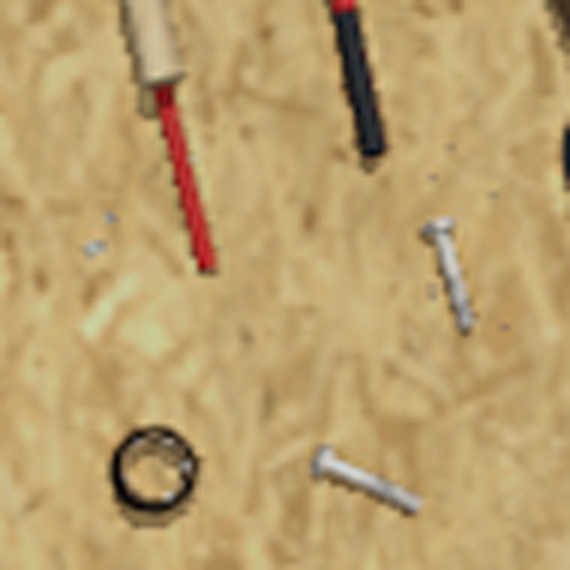

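Measurements match the given sizes. Tape first: hover above it with closing direction along x.

```bash
python3 -m crank '{"xyz":[[0.018,0.028,0],[0.018,0.028,0],[0.018,0.028,0],[0.018,0.028,0],[0.018,0.028,0],[0.018,0.028,0],[0.018,0.028,0],[0.018,0.028,0],[0.018,0.028,0],[0.018,0.028,0],[0.018,0.028,0],[0.018,0.028,0],[0,0,0],[0,0,0]],"angular":[[0,0,0.105],[0,0,0.105],[0,0,0.105],[0,0,0.105],[0,0,0.105],[0,0,0.105],[0,0,0.105],[0,0,0.105],[0,0,0.105],[0,0,0.105],[0,0,0.105],[0,0,0.105],[0,0,0],[0,0,0]],"gripper":[-1,-1,-1,-1,-1,-1,-1,-1,-1,-1,-1,-1,-1,-1]}'
python3 - <<'E'
from h import *
cap('wrist','w1');z=load('w1');W=world(z);print(status.state()['eef_pos'],status.state()['tool_rot'])
for v,u in((100,100),(100,400),(300,100),(300,400),(192,256)):print(u,v,W[v,u].round(3))
E
```

```text
time_s: 1.9
eef_pos: [0.4075, -0.2591, 0.2312]
tool_rot: [-180.0, 0.0, 90.0]
ft_force: [-0.5, -0.4, 0.5]
finger_gap: 0.0854
gripper_force: 0.0
[ 0.40731255 -0.25939237  0.23116813] [-1.79974061e+02  9.63637173e-03  8.99776381e+01]
100 100 [-0.196 -0.204 -0.798]
400 100 [ 0.584 -0.187 -0.   ]
100 300 [ 0.354 -0.247  0.291]
400 300 [ 0.457 -0.247  0.291]
256 192 [ 0.407 -0.307 -0.   ]
```

View pics/w1.png

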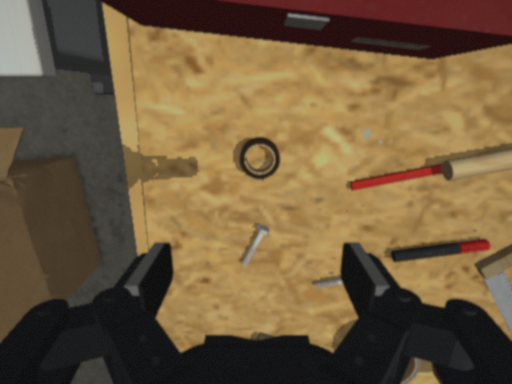

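Wrist view: tape at (258,158), bolt_a (256,244), pencil from (350,186) to the handle at (443,170), bolt_b end at (328,282). I'll measure these precisely.

```bash
cat >> h.py <<'E'
def plane(z,u,v,h):
    K=z['K'];R=cv2.Rodrigues(z['r'])[0];t=z['t'].ravel()
    r=np.stack([(u-K[0,2])/K[0,0],(v-K[1,2])/K[1,1],np.ones_like(u,float)],-1)@R;c=-R.T@t
    return (c+r*((h-c[2])/r[:,2])[:,None])[:,:2]
def obj(f,roi,kind,h):
    z=load(f);hsv=cv2.cvtColor(z['p'],cv2.COLOR_RGB2HSV).astype(int);H,S,V=[hsv[...,i] for i in range(3)]
    m={'red':((H<8)|(H>172))&(S>150)&(V>80),'grey':(S<60)&(V>90),'black':V<60}[kind]
    u0,u1,v0,v1=roi;q=np.zeros(m.shape,np.uint8);q[v0:v1,u0:u1]=m[v0:v1,u0:u1]
    n,l,st,_=cv2.connectedComponentsWithStats(q);k=1+np.argmax(st[1:,4]);v,u=np.nonzero(l==k)
    P=plane(z,u.astype(float),v.astype(float),h);(c,s,a)=cv2.minAreaRect((P*1000).astype(np.float32))
    zz=world(z)[v,u][:,2];e=np.linalg.eigh(np.cov(P.T))[1][:,1];e*=np.sign(e[0])
    print(kind,len(u),'c',np.round(c,1),'size',np.round(s,1),'yaw',np.degrees(np.arctan2(e[1],e[0])).round(1),'z',np.nanpercentile(zz,[10,50,90]).round(4));return P
E
python3 - <<'E'
from h import *
obj('w1',(225,300,130,190),'black',.019)
obj('w1',(230,280,215,275),'grey',.008)
P=obj('w1',(340,450,155,195),'red',.008);print(P[P[:,0].argmin()])
E
```

```text
black 357 c [ 410.5 -255.6] size [47.3 49.1] yaw 80.9 z [0.018  0.0191 0.0201]
grey 296 c [ 401.7 -382.8] size [67.1 17. ] yaw 63.9 z [0.0092 0.0121 0.0172]
red 760 c [ 588.7 -283.1] size [116.5  11.9] yaw 11.8 z [0.0073 0.0091 0.0102]
[ 0.53139104 -0.29004952]
```

```bash
python3 -m crank '{"xyz":[[0.003,0.003,-0.04],[0,0,-0.04],[0,0,-0.04],[0,0,-0.04],[0,0,-0.03],[0,0,-0.02],[0,0,-0.015],[0,0,0],[0,0,0],[0,0,0],[0,0,0],[0,0,0],[0,0,0],[0,0,0],[0,0,0],[0,0,0]],"angular":[[0,0,0],[0,0,0],[0,0,0],[0,0,0],[0,0,0],[0,0,0],[0,0,0],[0,0,0],[0,0,0],[0,0,0],[0,0,0],[0,0,0],[0,0,0],[0,0,0],[0,0,0],[0,0,0]],"gripper":[-1,-1,-1,-1,-1,-1,-1,-1,1,1,1,1,1,1,1,1]}'
```

```text
time_s: 3.95
eef_pos: [0.4116, -0.2567, 0.0079]
tool_rot: [179.9, 0.1, 90.1]
ft_force: [-1.2, -0.6, 7.1]
finger_gap: 0.0478
gripper_force: 61.1
```

```bash
python3 -m crank '{"xyz":[[0,0,0.02],[0,0,0.045],[0,0,0.055],[0,0,0.055],[0,0,0.055],[0,0,0.045],[0.004,0.03,0],[0.006,0.04,0],[0.008,0.054,0],[0.008,0.054,0],[0.008,0.054,0],[0.008,0.054,0],[0.008,0.054,0],[0.008,0.054,0],[0.008,0.054,0],[0.008,0.054,0],[0.008,0.054,0],[0.008,0.054,0],[0.007,0.052,0],[0,0,0]],"angular":[[0,0,0],[0,0,0],[0,0,0],[0,0,0],[0,0,0],[0,0,0],[0,0,0],[0,0,0],[0,0,0],[0,0,0],[0,0,0],[0,0,0],[0,0,0],[0,0,0],[0,0,0],[0,0,0],[0,0,0],[0,0,0],[0,0,0],[0,0,0]],"gripper":[1,1,1,1,1,1,1,1,1,1,1,1,1,1,1,1,1,1,1,1]}'
python3 - <<'E'
from h import *
cap('wrist','w2')
E
```

```text
time_s: 6.45
eef_pos: [0.5069, 0.4094, 0.2805]
tool_rot: [-180.0, -0.0, 90.3]
ft_force: [0.4, -0.4, 0.2]
finger_gap: 0.0481
gripper_force: 62.2
```

View pics/w2.png

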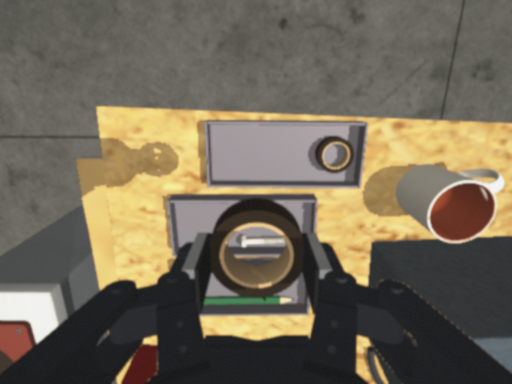

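Tape is held; the tape tray shows at (206–366, 120–188), with the bolt tray and pencil tray below. I'll measure them from this view.

```bash
python3 - <<'E'
from h import *
z=load('w2');W=world(z)
def t(u0,u1,v0,v1):
    Q=W[v0:v1,u0:u1].reshape(-1,3);Q=Q[(Q[:,2]>.024)&(Q[:,2]<.036)]
    print(cv2.minAreaRect((Q[:,:2]*1000).astype(np.float32)),len(Q))
t(195,375,110,194)
W[170:,200:310]=W[170:,200:310]*1
u=np.array([205,366,361,207.]);v=np.array([121,123,188,187.]);print(plane(z,u,v,.03).round(4), plane(z,u,v,.03).mean(0))
u=np.array([168.,316]);v=np.array([196,196.]);print(plane(z,u,v,.03).round(4))
u=np.array([200.,306]);v=np.array([313,314.]);print(plane(z,u,v,.03).round(4))
E
```

```text
((545.666015625, 407.6369934082031), (92.26939392089844, 218.39068603515625), 89.8665542602539) 1762
[[0.4384 0.4541]
 [0.6513 0.4526]
 [0.6551 0.3623]
 [0.4368 0.3625]] [0.54540455 0.40786   ]
[[0.3803 0.3487]
 [0.5922 0.3499]]
[[0.415  0.1444]
 [0.5897 0.1435]]
```

```bash
python3 -m crank '{"xyz":[[0.001,-0.002,-0.04],[0,0,-0.05],[0,0,-0.05],[0,0,-0.05],[0,0,-0.04],[0,0,-0.02],[0,0,-0.01],[0,0,-0.007],[0,0,0],[0,0,0],[0,0,0],[0,0,0],[0,0,0],[0,0,0],[0,0,0],[0,0,0]],"angular":[[0,0,0],[0,0,0],[0,0,0],[0,0,0],[0,0,0],[0,0,0],[0,0,0],[0,0,0],[0,0,0],[0,0,0],[0,0,0],[0,0,0],[0,0,0],[0,0,0],[0,0,0],[0,0,0]],"gripper":[1,1,1,1,1,1,1,1,1,1,-0.7,-0.7,-0.7,-0.7,-0.7,-0.7]}'
```

```text
time_s: 8.5
eef_pos: [0.5087, 0.4041, 0.0142]
tool_rot: [-180.0, 0.0, 90.1]
ft_force: [-0.3, -0.1, 0.3]
finger_gap: 0.0725
gripper_force: 0.0
```

```bash
python3 -m crank '{"xyz":[[0,0,0.03],[0,0,0.05],[0,0,0.06],[0,0,0.06],[0,0,0.06],[-0.007,-0.0525,0],[-0.007,-0.0525,0],[-0.007,-0.0525,0],[-0.007,-0.0525,0],[-0.007,-0.0525,0],[-0.007,-0.0525,0],[-0.007,-0.0525,0],[-0.007,-0.0525,0],[-0.007,-0.0525,0],[-0.007,-0.0525,0],[-0.007,-0.0525,0],[-0.007,-0.0525,0],[-0.007,-0.0525,-0.02],[-0.008,-0.0525,-0.04],[-0.008,-0.0525,-0.04]],"angular":[[0,0,0],[0,0,0],[0,0,0],[0,0,0],[0,0,0],[0,0,0],[0,0,0],[0,0,0],[0,0,0],[0,0,-0.057],[0,0,-0.057],[0,0,-0.057],[0,0,-0.057],[0,0,-0.057],[0,0,-0.057],[0,0,-0.057],[0,0,-0.057],[0,0,0],[0,0,0],[0,0,0]],"gripper":[-0.7,-0.7,-0.7,-0.7,-0.7,-0.7,-0.7,-0.7,-0.7,-0.4,-0.4,-0.4,-0.4,-0.4,-0.4,-0.4,-0.4,-0.4,-0.4,-0.4]}'
python3 -m crank '{"xyz":[[0,0,0],[0,0,0]],"angular":[[0,0,0],[0,0,0]],"gripper":[-0.4,-0.4]}'
```

```text
time_s: 11.0
eef_pos: [0.4024, -0.379, 0.1786]
tool_rot: [179.9, 0.0, 63.9]
ft_force: [0.6, -0.5, 0.1]
finger_gap: 0.0596
gripper_force: 0.0
time_s: 11.25
eef_pos: [0.4027, -0.3769, 0.1793]
tool_rot: [-180.0, -0.0, 63.9]
ft_force: [0.6, -0.4, -0.0]
finger_gap: 0.0599
gripper_force: 0.0
```

```bash
python3 -m crank '{"xyz":[[-0.001,-0.006,-0.03],[0,0,-0.04],[0,0,-0.04],[0,0,-0.03],[0,0,-0.02],[0,0,-0.014],[0,0,0],[0,0,0],[0,0,0],[0,0,0],[0,0,0],[0,0,0],[0,0,0],[0,0,0],[0,0,0],[0,0,0]],"angular":[[0,0,0],[0,0,0],[0,0,0],[0,0,0],[0,0,0],[0,0,0],[0,0,0],[0,0,0],[0,0,0],[0,0,0],[0,0,0],[0,0,0],[0,0,0],[0,0,0],[0,0,0],[0,0,0]],"gripper":[-0.4,-0.4,-0.4,-0.4,-0.4,-0.4,-0.4,-0.4,1,1,1,1,1,1,1,1]}'
```

```text
time_s: 13.25
eef_pos: [0.4021, -0.3836, 0.0059]
tool_rot: [179.9, 0.0, 63.9]
ft_force: [0.1, -0.1, 6.0]
finger_gap: 0.0143
gripper_force: 59.3
```

```bash
python3 -m crank '{"xyz":[[0,0,0.02],[0,0,0.045],[0,0,0.055],[0,0,0.055],[0,0,0.055],[0,0,0.045],[0.002,0.04,0],[0.003,0.054,0],[0.003,0.054,0],[0.003,0.054,0],[0.003,0.054,0],[0.003,0.054,0],[0.003,0.054,0],[0.003,0.054,0],[0.003,0.054,0],[0.003,0.054,0],[0.003,0.054,0],[0.003,0.054,0],[0,0.054,0],[0,0.05,0]],"angular":[[0,0,0],[0,0,0],[0,0,0],[0,0,0],[0,0,0],[0,0,0],[0,0,-0.08],[0,0,-0.08],[0,0,-0.08],[0,0,-0.08],[0,0,-0.08],[0,0,-0.08],[0,0,-0.08],[0,0,-0.08],[0,0,-0.08],[0,0,-0.08],[0,0,-0.08],[0,0,-0.08],[0,0,-0.08],[0,0,-0.075]],"gripper":[1,1,1,1,1,1,1,1,1,1,1,1,1,1,1,1,1,1,1,1]}'
python3 -m crank '{"xyz":[[0,0,0],[0,0,0]],"angular":[[0,0,0],[0,0,0]],"gripper":[1,1]}'
python3 - <<'E'
from h import *
cap('wrist','w3')
E
```

```text
time_s: 15.75
eef_pos: [0.4361, 0.3567, 0.2811]
tool_rot: [-180.0, -0.0, -0.1]
ft_force: [0.8, -1.3, 0.4]
finger_gap: 0.0143
gripper_force: 58.7
time_s: 16.0
eef_pos: [0.4363, 0.3547, 0.2804]
tool_rot: [180.0, 0.0, 0.1]
ft_force: [0.1, 0.0, -0.2]
finger_gap: 0.0143
gripper_force: 58.8
```

View pics/w3.png

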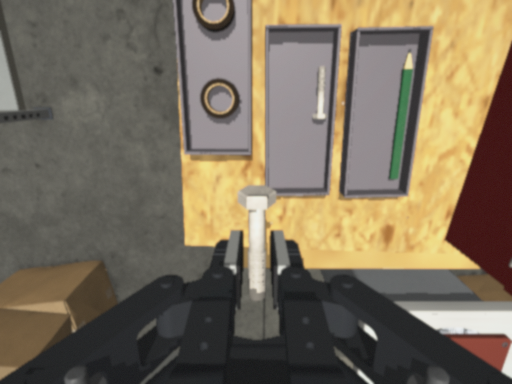

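Bolt is held straight (256,240), head forward; placed tape at (220,98) is inside its tray. Bolt tray spans (266–340, 25–195) and pencil tray (340–432, 27–197). I'll measure those.

```bash
python3 - <<'E'
from h import *
z=load('w3');W=world(z)
def t(u0,u1,v0,v1):
    Q=W[v0:v1,u0:u1].reshape(-1,3);Q=Q[(Q[:,2]>.023)&(Q[:,2]<.036)]
    print(cv2.minAreaRect((Q[:,:2]*1000).astype(np.float32)),len(Q),np.median(Q[:,2]))
t(258,343,15,205);t(336,440,15,205)
def cn(u,v): P=plane(z,np.array(u,float),np.array(v,float),.03);print(P.round(3).tolist(),P.mean(0))
cn([265,340,329,267],[25,25,195,195]);cn([353,432,408,340],[28,27,196,197])
E
```

```text
((486.22125244140625, 297.4647521972656), (218.10220336914062, 92.19338989257812), 0.626697838306427) 1849 0.030279892608842597
((485.37249755859375, 198.47608947753906), (222.36549377441406, 117.89761352539062), 1.3114137649536133) 2562 0.030083834997447115
[[0.594, 0.345], [0.594, 0.255], [0.378, 0.251], [0.378, 0.339]] [0.4858623  0.29736096]
[[0.591, 0.239], [0.592, 0.143], [0.376, 0.137], [0.375, 0.235]] [0.48361123 0.18855662]
```

```bash
python3 -m crank '{"xyz":[[0.001,-0.024,0],[0.001,-0.024,-0.04],[0,0,-0.05],[0,0,-0.05],[0,0,-0.05],[0,0,-0.035],[0,0,-0.02],[0,0,-0.014],[0,0,-0.01],[0,0,0],[0,0,0],[0,0,0],[0,0,0],[0,0,0],[0,0,0]],"angular":[[0,0,0.014],[0,0,0],[0,0,0],[0,0,0],[0,0,0],[0,0,0],[0,0,0],[0,0,0],[0,0,0],[0,0,0],[0,0,0],[0,0,0],[0,0,0],[0,0,0],[0,0,0]],"gripper":[1,1,1,1,1,1,1,1,1,1,1,0.45,0.45,0.45,0.45]}'
```

```text
time_s: 17.92
eef_pos: [0.4387, 0.307, 0.0112]
tool_rot: [-180.0, -0.0, 0.9]
ft_force: [-1.0, -0.9, 0.4]
finger_gap: 0.0232
gripper_force: 0.0
```

```bash
python3 -m crank '{"xyz":[[0,0,0.03],[0,0,0.06],[0,0,0.06],[0,0,0.06],[0,0,0.06],[0.006,-0.0535,0],[0.006,-0.0535,0],[0.006,-0.0535,0],[0.006,-0.0535,0],[0.006,-0.0535,0],[0.006,-0.0535,0],[0.006,-0.0535,0],[0.006,-0.0535,0],[0.006,-0.0535,0],[0.006,-0.0535,0],[0.006,-0.0535,0],[0.006,-0.0535,-0.02],[0.006,-0.0535,-0.02],[0.006,-0.0535,-0.02],[0,0,0]],"angular":[[0,0,0],[0,0,0],[0,0,0],[0,0,0],[0,0,0],[0,0,0],[0,0,0],[0,0,0.023],[0,0,0.023],[0,0,0.023],[0,0,0.023],[0,0,0.023],[0,0,0.023],[0,0,0.023],[0,0,0.023],[0,0,0.023],[0,0,0.023],[0,0,0],[0,0,0],[0,0,0]],"gripper":[0.45,0.45,0.45,0.45,0.45,0.45,0.45,0.45,0.45,-0.4,-0.4,-0.4,-0.4,-0.4,-0.4,-0.4,-0.4,-0.4,-0.4,-0.4]}'
python3 - <<'E'
from h import *
cap('wrist','w4');print(status.state()['eef_pos'])
E
```

```text
time_s: 20.42
eef_pos: [0.5205, -0.4445, 0.2159]
tool_rot: [-179.7, 0.2, 13.8]
ft_force: [0.2, 1.1, -0.4]
finger_gap: 0.0601
gripper_force: 0.0
[ 0.52140323 -0.44289492  0.2180456 ]
```

View pics/w4.png

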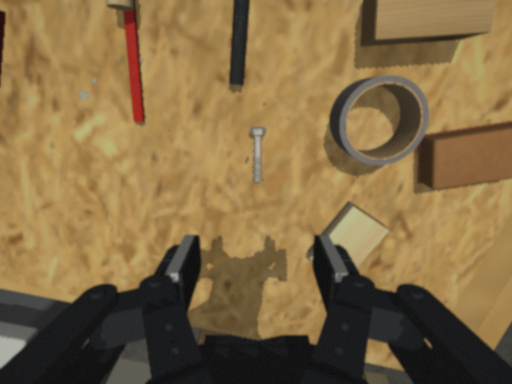

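Bolt_b at (258,154), aligned with the gripper, clear on both sides.

```bash
python3 - <<'E'
from h import *
obj('w4',(240,280,115,190),'grey',.008)
P=obj('w4',(105,160,5,130),'red',.008);print(P[P[:,0].argmin()])
E
```

```text
grey 404 c [ 527.6 -442.7] size [66.8 15.5] yaw 13.2 z [0.0099 0.0121 0.0176]
red 1153 c [ 589.  -285.2] size [114.2  12.2] yaw 11.9 z [0.0076 0.0089 0.0099]
[ 0.53249853 -0.29390211]
```

```bash
python3 -m crank '{"xyz":[[0.0055,0,-0.04],[0,0,-0.05],[0,0,-0.05],[0,0,-0.04],[0,0,-0.02],[0,0,-0.014],[0,0,0],[0,0,0],[0,0,0],[0,0,0],[0,0,0],[0,0,0],[0,0,0],[0,0,0],[0,0,0],[0,0,0]],"angular":[[0,0,0],[0,0,0],[0,0,0],[0,0,0],[0,0,0],[0,0,0],[0,0,0],[0,0,0],[0,0,0],[0,0,0],[0,0,0],[0,0,0],[0,0,0],[0,0,0],[0,0,0],[0,0,0]],"gripper":[-0.4,-0.4,-0.4,-0.4,-0.4,-0.4,-0.4,-0.4,1,1,1,1,1,1,1,1]}'
```

```text
time_s: 22.48
eef_pos: [0.5286, -0.4426, 0.008]
tool_rot: [179.9, -0.0, 14.0]
ft_force: [-0.1, 0.4, 5.4]
finger_gap: 0.0141
gripper_force: 59.6
```

```bash
python3 -m crank '{"xyz":[[0,0,0.02],[0,0,0.05],[0,0,0.06],[0,0,0.06],[0,0,0.06],[0,0,0.02],[0,0.0536,0],[0,0.0536,0],[0,0.0536,0],[0,0.0536,0],[0,0.0536,0],[0,0.0536,0],[0,0.0536,0],[0,0.0536,0],[0,0.0536,0],[0,0.0536,0],[0,0.0536,0],[0.001,0.0536,0],[0.001,0.0536,0],[0.001,0.0536,0]],"angular":[[0,0,0],[0,0,0],[0,0,0],[0,0,0],[0,0,0],[0,0,0],[0,0,0],[0,0,-0.023],[0,0,-0.023],[0,0,-0.023],[0,0,-0.023],[0,0,-0.023],[0,0,-0.023],[0,0,-0.023],[0,0,-0.023],[0,0,-0.023],[0,0,-0.023],[0,0,0],[0,0,0],[0,0,0]],"gripper":[1,1,1,1,1,1,1,1,1,1,1,1,1,1,1,1,1,1,1,1]}'
python3 -m crank '{"xyz":[[0,0,0],[0,0,0],[0,0,0]],"angular":[[0,0,0],[0,0,0],[0,0,0]],"gripper":[1,1,1]}'
```

```text
time_s: 24.98
eef_pos: [0.5304, 0.3098, 0.2763]
tool_rot: [180.0, 0.1, 0.9]
ft_force: [1.1, -0.4, 0.5]
finger_gap: 0.0142
gripper_force: 58.9
time_s: 25.35
eef_pos: [0.5312, 0.3071, 0.2769]
tool_rot: [180.0, 0.0, 0.8]
ft_force: [-0.7, -0.2, -0.4]
finger_gap: 0.0142
gripper_force: 59.0
```

```bash
python3 -m crank '{"xyz":[[0.001,0.001,-0.04],[0,0,-0.05],[0,0,-0.05],[0,0,-0.05],[0,0,-0.035],[0,0,-0.018],[0,0,-0.012],[0,0,-0.008],[0,0,0],[0,0,0],[0,0,0],[0,0,0],[0,0,0],[0,0,0]],"angular":[[0,0,0],[0,0,0],[0,0,0],[0,0,0],[0,0,0],[0,0,0],[0,0,0],[0,0,0],[0,0,0],[0,0,0],[0,0,0],[0,0,0],[0,0,0],[0,0,0]],"gripper":[1,1,1,1,1,1,1,1,1,1,0.45,0.45,0.45,0.45]}'
```

```text
time_s: 27.1
eef_pos: [0.5322, 0.3094, 0.0142]
tool_rot: [-180.0, -0.0, 0.8]
ft_force: [0.6, -0.2, 0.1]
finger_gap: 0.0233
gripper_force: 0.0
```

```bash
python3 -m crank '{"xyz":[[0,0,0.03],[0,0,0.06],[0,0,0.06],[0,0,0.06],[0,0,0.055],[0.004,-0.054,0],[0.004,-0.054,0],[0.004,-0.054,0],[0.004,-0.054,0],[0.004,-0.054,0],[0.004,-0.054,0],[0.004,-0.054,0],[0.004,-0.054,0],[0.005,-0.054,0],[0.005,-0.054,0],[0.005,-0.054,0],[0,0,-0.04],[0,0,-0.05],[0,0,0],[0,0,0]],"angular":[[0,0,0],[0,0,0],[0,0,0],[0,0,0],[0,0,0],[0,0,0],[0,0,0.024],[0,0,0.024],[0,0,0.024],[0,0,0.024],[0,0,0.024],[0,0,0.024],[0,0,0.024],[0,0,0.024],[0,0,0],[0,0,0],[0,0,0],[0,0,0],[0,0,0],[0,0,0]],"gripper":[0.45,0.45,0.45,0.45,0.45,0.45,0.45,0.45,0.45,-0.2,-0.2,-0.2,-0.2,-0.2,-0.2,-0.2,-0.2,-0.2,-0.2,-0.2]}'
python3 - <<'E'
from h import *
cap('wrist','w5');print(status.state()['eef_pos'])
P=obj('w5',(0,512,0,300),'red',.008);print(P[P[:,0].argmin()],P[P[:,0].argmax()])
E
```

```text
time_s: 29.6
eef_pos: [0.5799, -0.2849, 0.1909]
tool_rot: [179.9, -0.1, 11.9]
ft_force: [-0.5, 0.2, -0.0]
finger_gap: 0.051
gripper_force: 0.0
[ 0.58054916 -0.28527996  0.19206313]
red 7486 c [460.  -19.3] size [ 49.9 259.8] yaw -4.7 z [0.1467 0.1476 0.1483]
[0.33168766 0.01281099] [ 0.59100686 -0.00360483]
```

View pics/w5.png

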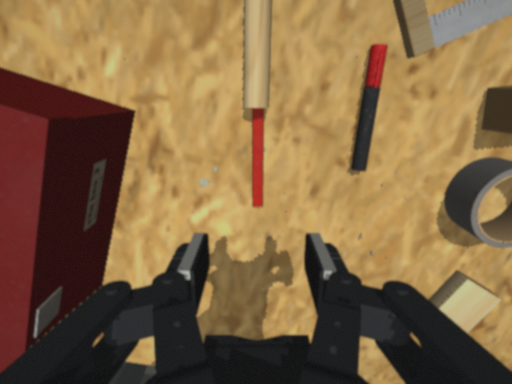

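Pencil at (258, 110–206), vertical in the image, so aligned; handle end at (256,108).

```bash
python3 - <<'E'
from h import *
P=obj('w5',(240,275,100,215),'red',.008);print(P[P[:,0].argmin()],P[P[:,0].argmax()])
E
python3 -m crank '{"xyz":[[0,-0.001,-0.05],[0,0,-0.05],[0,0,-0.04],[0,0,-0.025],[0,0,-0.014],[0,0,-0.008],[0,0,0],[0,0,0]],"angular":[[0,0,0],[0,0,0],[0,0,0],[0,0,0],[0,0,0],[0,0,0],[0,0,0],[0,0,0]],"gripper":[-0.2,-0.2,-0.2,-0.2,-0.2,-0.2,-0.2,-0.2]}'
```

```text
red 943 c [ 588.  -284.7] size [111.1  10.5] yaw 11.6 z [0.0081 0.0091 0.01  ]
[ 0.53257158 -0.29077809] [ 0.64335582 -0.27782603]
time_s: 30.65
eef_pos: [0.5801, -0.2862, 0.0035]
tool_rot: [179.9, -0.1, 11.9]
ft_force: [0.4, -0.6, 0.1]
finger_gap: 0.051
gripper_force: 0.0
```

```bash
python3 -m crank '{"xyz":[[0,0,0],[0,0,0],[0,0,0],[0,0,0],[0,0,0],[0,0,0],[0,0,0]],"angular":[[0,0,0],[0,0,0],[0,0,0],[0,0,0],[0,0,0],[0,0,0],[0,0,0]],"gripper":[1,1,1,1,1,1,1]}'
```

```text
time_s: 31.52
eef_pos: [0.5795, -0.2859, 0.0028]
tool_rot: [180.0, -0.0, 11.8]
ft_force: [-1.6, 0.0, 5.6]
finger_gap: 0.0104
gripper_force: 60.0
```

```bash
python3 -m crank '{"xyz":[[-0.0049,-0.001,0],[-0.0098,-0.002,0],[-0.0098,-0.002,0],[-0.0098,-0.002,0],[-0.0098,-0.002,0],[-0.0098,-0.002,0],[-0.0098,-0.002,0],[-0.0098,-0.002,0],[0,0,0],[0,0,0]],"angular":[[0,0,0],[0,0,0],[0,0,0],[0,0,0],[0,0,0],[0,0,0],[0,0,0],[0,0,0],[0,0,0],[0,0,0]],"gripper":[1,1,1,1,1,1,1,1,1,1]}'
python3 - <<'E'
from h import *
cap('wrist','w6')
a,b=cv2.imread('pics/w5.png'),cv2.imread('pics/w6.png');cv2.imwrite('pics/c6.png',b[:, 130:400])
E
```

```text
time_s: 32.78
eef_pos: [0.5045, -0.3013, 0.0027]
tool_rot: [180.0, 0.1, 11.8]
ft_force: [-0.7, 0.3, 8.9]
finger_gap: 0.0105
gripper_force: 60.4
```

View pics/c6.png

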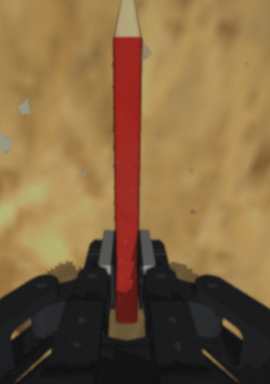

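Pencil is clear and firmly held. Now to its tray.

```bash
python3 -m crank '{"xyz":[[0,0,0.02],[0,0,0.05],[0,0,0.06],[0,0,0.06],[0,0,0.06],[0,0,0.03],[-0.006,0.0496,0],[-0.006,0.0496,0],[-0.006,0.0496,0],[-0.006,0.0496,0],[-0.006,0.0496,0],[-0.006,0.0496,0],[-0.006,0.0496,0],[-0.006,0.0496,0],[-0.006,0.0496,0],[-0.005,0.0496,0],[0,0,0],[0,0,0],[0,0,0]],"angular":[[0,0,0],[0,0,0],[0,0,0],[0,0,0],[0,0,0],[0,0,0],[0,0,0],[0,0,-0.024],[0,0,-0.024],[0,0,-0.024],[0,0,-0.024],[0,0,-0.024],[0,0,-0.024],[0,0,-0.024],[0,0,-0.024],[0,0,0],[0,0,0],[0,0,0],[0,0,0]],"gripper":[1,1,1,1,1,1,1,1,1,1,1,1,1,1,1,1,1,1,1]}'
python3 - <<'E'
from h import *
cap('wrist','w7');print(status.state()['eef_pos'])
E
```

```text
time_s: 35.2
eef_pos: [0.4467, 0.194, 0.282]
tool_rot: [180.0, 0.0, 0.8]
ft_force: [-0.1, 0.7, 0.3]
finger_gap: 0.0106
gripper_force: 59.3
[0.44680965 0.19399092 0.28209932]
```

View pics/w7.png

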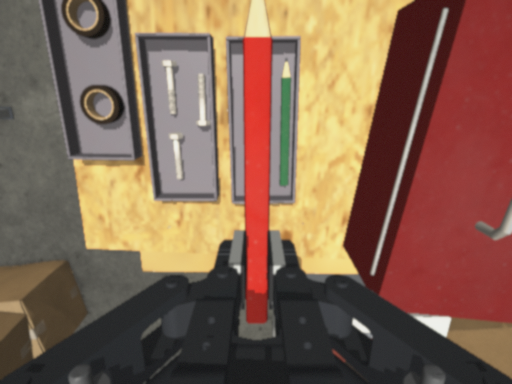

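Both bolts (178,87 / 178,157) and tape (101,104) lie in their trays; pencil held straight over its tray (230–299, 37–205).

```bash
python3 - <<'E'
from h import *
z=load('w7')
P=plane(z,np.array([228,300,295,233.]),np.array([38,37,204,203.]),.03);print(P.round(3).tolist(),P.mean(0))
Q=plane(z,np.array([287.,285]),np.array([68.,186]),.012);print(Q)
W=world(z)[25:212,222:305].reshape(-1,3);W=W[(W[:,2]>.024)&(W[:,2]<.036)];print(cv2.minAreaRect((W[:,:2]*1000).astype(np.float32)))
E
```

```text
[[0.59, 0.231], [0.592, 0.143], [0.374, 0.137], [0.375, 0.227]] [0.48269243 0.18427143]
[[0.55828901 0.15517875]
 [0.39571111 0.15073844]]
((483.47613525390625, 185.62661743164062), (218.46896362304688, 92.20438385009766), 1.1844890117645264)
```

```bash
python3 -m crank '{"xyz":[[-0.002,0,-0.04],[0,0,-0.05],[0,0,-0.05],[0,0,-0.05],[0,0,-0.04],[0,0,-0.022],[0,0,-0.012],[0,0,-0.008],[0,0,0],[0,0,0],[0,0,0],[0,0,0],[0,0,0],[0,0,0],[0,0,0]],"angular":[[0,0,0.007],[0,0,0],[0,0,0],[0,0,0],[0,0,0],[0,0,0],[0,0,0],[0,0,0],[0,0,0],[0,0,0],[0,0,0],[0,0,0],[0,0,0],[0,0,0],[0,0,0]],"gripper":[1,1,1,1,1,1,1,1,1,1,1,0.45,0.45,0.45,0.45]}'
python3 -m crank '{"xyz":[[0,0,0.02],[0,0,0.05],[0,0,0.06],[0,0,0.06],[0,0,0.06],[0,0,0],[0,0,0],[0,0,0]],"angular":[[0,0,0],[0,0,0],[0,0,0],[0,0,0],[0,0,0],[0,0,0],[0,0,0],[0,0,0]],"gripper":[0.45,0.45,0.45,0.45,0.45,0.45,0.45,0.45]}'
python3 - <<'E'
from h import *
cap('wrist','w8');cap('top','t8')
a=cv2.imread('pics/w8.png');b=cv2.imread('pics/t8.png')
cv2.imwrite('pics/c8.png',np.hstack([a[:260,:350],cv2.resize(b[60:212,270:400],None,fx=1.71,fy=1.71)[:260]]))
P=obj('w8',(225,300,20,230),'red',.012)
z=load('w8');W=world(z)
d=cv2.absdiff(cv2.imread('pics/top0.png'),b)[80:215,295:345].max(2);print(np.argwhere(d>60)[:,[1,0]].min(0)+[295,80] if (d>60).any() else 0)
E
```

```text
time_s: 37.12
eef_pos: [0.4447, 0.1953, 0.0101]
tool_rot: [180.0, 0.0, 1.3]
ft_force: [-0.2, 0.8, -0.1]
finger_gap: 0.024
gripper_force: 0.0
time_s: 38.12
eef_pos: [0.4436, 0.1951, 0.258]
tool_rot: [180.0, 0.2, 1.2]
ft_force: [-0.3, -0.3, -0.4]
finger_gap: 0.0235
gripper_force: 0.0
red 905 c [471.9 195.9] size [146.3  10. ] yaw 1.3 z [0.0121 0.013  0.0141]
[308  94]
```

View pics/c8.png

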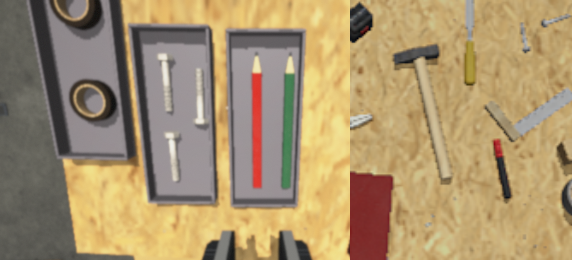

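All four lie flat in their trays and the hammer is where it lay. Handing in.

```bash
python3 -c "
from plant import job
print(job.sign_off())"
```

```text
the job is handed in; nothing more can be done
None
```

Job handed in at about 38 s: the final pictures show the pencil, both bolts and the tape roll flat in their trays, and the hammer with no visible shift; the sign-off returned no verdict.

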